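Slide the locked sample carriage home under the reading head

ROBOT

A 6-joint arm with a two-finger parallel gripper is mounted at the origin on a cart in front of the work surface, level with it; the furniture and walls round the work are solid. World frame = base frame: x ahead of the robot, y to its left, z up, the work surface at z = 0. Lengths are in m, angles in rad, forces in N, time in s.
With the tool pointing down it reaches from about 0.325 to 0.925 m from the base axis. Payload 3.1 kg.
Tool frame: the origin (TCP) lies at the very end of the fingers, on their centre line; the grasp point (between the pads) lies 19 mm behind it; z points along the fingers, y is the line along which they close (so a half turn about z gives the same grasp; the last joint's range is limited). The gripper opens to 85 mm and grips with 20 to 120 N. Pads are 22 mm wide; open, the fingers measure 114 mm over their backs; the gripper's body (76 mm by 85 mm) begins 54 mm behind the grasp point. The pads swing forward as they close: fully open they stand 13 mm farther back than shut.
Start: joints at [1.236, 0.217, 1.613, -0, 1.311, -0.112], TCP at [0.138, 0.61, 0.231] pointing down, gripper open.
Joint ranges: [-2.75, 2.75], [-0.78, 2.1], [0.31, 2.55], [-1.13, 4.27], [0.13, 2.63], [-2.58, 2.58]. Speed limits (rad/s): [2.79, 2.79, 3.14, 3.14, 3.14, 3.14].

INTERFACE

Orientations are given as a unit quaternion [w, x, y, z].
In Python, from rig import bot, optics, close_job, nets gives the robot as it stands.
- The arm moves only by the shell command python3 -m creep 'ROWS' [OPENING] [FORCE]. ROWS is JSON, a list of rows, each an object of numbers: "tx", "ty", "tz": the shift along the world's x, y, z in units of 50 mm (1.0 is 50 mm); "ax", "ay", "az": the turn, a rotation vector about the world's x, y, z in units of 8 degrees (1.0 is 8 degrees). In form: [{"tx": .., "ty": .., "tz": .., "ax": .., "ay": .., "az": ..}, ...]. A call has 1 to 10 rows; each row is the pose to reach, as a shift and turn from the pose commanded when the call began; what a row does not reach only later rows make up. A row lasts 1/8 s, in which the tool goes at most 62.5 mm and 10.7 degrees, less where a joint would pass 70% of its speed; a pose out of reach is approached as far as the arm can. A call with a gripper value outside its range is refused whole. OPENING is the finger opening in mm, from 0 to 85.4, set as the call begins (- or left out, the last holds). The fingers move at their own pace and stop on an object; FORCE is the grip in N (left out, the last holds). Time passes only in rows, so rows that repeat a pose let the fingers close. It gives the time, the measured TCP pose, the force, the opening and the grip force at its end, in the units of the state.
- bot.read_state(): the state, without advancing time (a new reading comes with each control period).
- optics.grab_frame(name): name is "scene" or "top" or "wrist"; returns a dict with "frame" (400x640x3 uint8, red, green, blue), "range_z" (400x640 float32, m along the optical axis (not along the pixel's ray), 0 where there is no reading), "fx", "fy", "cx", "cy" (pixels), "R" (3x3) and "t" (3): a world point X has camera coordinates R X + t. Camera axes: x right, y down, z forward; pixel columns grow to the right and rows downward; lengths in m; the calibration is good to about 2 mm. A picture is of the moment at which its call begins.
- close_job(): hands the job in; it is judged then, once.
Trained networks look in the newest picture that a camera, given by its name, has taken for a name from the list of things; names that differ only in an ending like _2 or _b are one class to them, and where a whole thing is asked for, a point or a joint stands for the part that bears it (a point fixed in the world has none). Each returns a list of dicts, best first, with "conf" (0 to 1); they miss things now and then, are a little off and sometimes report something else, mostly with a low value. They report only what shows in the picture. A call takes as long as a camera call. They do not tell look-alikes from the thing itself.
- nets.boxes_of(camera, name): "pixel" ([column, row] in pixels, amid what is visible of it).
- nets.spot_point(camera, name): "pixel" ([column, row] in pixels: a listed point, or the origin of a listed thing).
The state is a dict: "time": time; "joints": joint angles; "joint_velocities": joint speeds; "joint_efforts": joint torques, N m; "eef_pos": TCP position; "eef_rot": TCP orientation; "force": force on the tool from outside, world axes, zero at the start; "wrist_torque": the same for the moment, N m; "width": finger opening in m; "grip_force": force on a finger pad.
Only numpy, scipy, OpenCV 4.12 (cv2) and the standard library are available. Lean on these libraries where they do the work, as an engineer would, in place of code of your own. Each camera call takes 0.05 s, during which the arm holds its last target. There are 200 camera calls.

TASK

Bring the sample on the small slide stage under its reading head: with a fingertip press the carriage's round lock button down and, keeping it held down all the way, push the carriage along its rail until it is fully against the end stop, then let the button spring up and move clear. Only press and push, grasp and lift nothing; the metal disc has to stay in its nest and the other things on the worktop must be left where they are.

Things in the scene. Friction and masses are not known exactly. Their poses are not given: they have to be found in the camera images.
- stage_base: Fixed grey base plate of the slide stage, 340 x 100 x 12 mm, with a steel rail along its middle. It lies flat on the worktop, its place and heading vary. Origin at the centre of its underside; its x axis runs along the rail in the direction in which the carriage must be pushed (towards the reading head), z up.
- carriage (a joint): Position of the carriage along the rail in m: 0 at the start (far end of the rail), growing towards the reading head. How far it has to go differs every time (about 0.07 to 0.125 m): until its front face meets the stop. With the lock button up a toothed lock holds it fast anywhere on the rail (to within 1 mm), also at the stop; with the button down it slides with about 1 to 2 N.
- carriage_nose (a point): Centre of the front face of the aluminium carriage, which is 130 mm long, 64 mm wide, with its deck 36 mm above the worktop. Behind the nose on the carriage's centre line: the nest of the disc (centre 27 mm behind), an upright cross ledge (its rear face 75 mm behind, 5 mm thick, 56 mm wide, top 58 mm above the worktop) and the lock button (centre 95 mm behind).
- lock_button (a joint): How far the lock button is pressed, in m: 0 up (locked), 0.008 fully down. The spring takes about 5 N to start moving and 7.5 N fully down; past 3.5 mm the lock is open and the carriage slides, so hold it down about 4 to 8 mm all the way. It springs up when let go at the start or at the stop; let go between, it catches the next tooth.
- button_top (a point): Centre of the top face of the round black lock button, 22 mm in diameter, on the rear part of the carriage deck; 46 mm above the worktop when up. It travels with the carriage. The rear face of the upright ledge stands 20 mm ahead of the button's centre, 12 mm higher than the button's top: a finger that holds the button down pushes forward against this ledge (or drags the carriage by friction on the button).
- nest (a point): Centre of the floor of the round disc nest on the carriage deck, 36 mm above the worktop, inside diameter 44 mm, wall 6 mm high.
- disc: Bare metal sample disc, 40 mm in diameter, 12 mm thick, lying loose in the nest. Origin at the centre of its underside. It must stay in the nest.
- stop_face (a point): Centre of the face of the dark steel stop block that the carriage's nose must meet; it belongs to the reading head clamped to the rail and is fixed during a run, but at another place along the rail every time. Axes as the stage base: x along the push direction. The head's grey arm overhangs the rail from 44 mm before the stop face to 34 mm past it, up to 90 mm above the worktop, with a probe over the disc's final place.
- spare_disc: Bystander: brass-coloured disc, 40 mm diameter, 8 mm thick, on the worktop on the left of the stage.
- cup: Bystander: white sample cup with black lid, 39 mm diameter, 33 mm high, on the worktop on the right of the stage.
- calculator: Bystander: pocket calculator, 120 x 70 x 13 mm, right of the stage.
- vial: Bystander: slim vial with a cap, 24 mm diameter, 59 mm high, right of the stage.
- usb_stick: Bystander: memory stick, 18 x 48 x 8 mm, right of the stage.
- tweezers: Bystander: steel tweezers, 123 mm long, on the worktop on the left of the stage.
There are look-alikes about, which are no part of the job. Leave any red or turquoise look-alike of the disc alone.

How it is judged:
On the way, in this order (a step that is already met when the one before it is completed fails the run):
1. the lock button is pressed down (over 3 mm) while the carriage still stands at its start (within 10 mm) (value of joint lock_button above 0.003 m and value of joint carriage below 0.01 m), for 0.1 s.
2. the carriage has reached the end stop (gap under 3 mm) with the button still down (over 2 mm) (x of carriage_nose in the frame of stop_face above -0.003 m and value of joint lock_button above 0.002 m), for 0.1 s.
At the end, for the whole second after the job is handed in: The carriage's nose is within 3 mm of the stop face and at rest, the lock button is up again (under 1.5 mm), and the disc lies in its nest (within 6 mm sideways, not tipped up or raised) (x of carriage_nose in the frame of stop_face above -0.003 m and value of joint lock_button below 0.0015 m and velocity of joint carriage between -0.005 and 0.005 m/s and horizontal distance between disc and nest below 0.006 m and distance between disc and nest below 0.007 m and linear speed of disc below 0.02 m/s); the robot touches nothing.
It fails at once if the lock button is let up (under 1.5 mm) on the way, the carriage more than 10 mm from its start and more than 8 mm from the stop (value of joint carriage above 0.01 m and x of carriage_nose in the frame of stop_face below -0.008 m and value of joint lock_button below 0.0015 m).
It fails at once if the disc is lifted, tipped or pushed out of its nest (distance between disc and nest above 0.01 m).
It fails at once if a bystander is moved by more than 15 mm (distance of any of spare_disc, cup, calculator, vial, usb_stick, tweezers from where it was at the start of the episode above 0.015 m).
It also fails if it takes over 32 s, if anything falls off the work surface, if the arm or the gripper's body presses on something with over 40 N, if the wrist force passes 120 N, or if a joint passes its speed limit or range.

## Working session

There is one attempt and no reset: what is moved stays moved. The work goes in short steps, Python scripts to look and compute and a shell command to move; the robot and the scene stay as the last step left them, time stands still between calls to the robot, and variables do not carry over. Pictures are saved under pics/ and viewed, at most 10 in all, crops included, and the job is handed in when it is done.

```bash
mkdir -p pics; ls; cat > h.py <<'E'
import numpy as np, cv2
from rig import bot, optics, close_job, nets
def world(f,px,r=2,z=None):
    c,w=px; R=np.array(f["R"]);t=np.array(f["t"])
    d=np.array([(c-f["cx"])/f["fx"],(w-f["cy"])/f["fy"],1.])
    if z is not None:
        o=-R.T@t; v=R.T@d; return o+v*(z-o[2])/v[2]
    p=f["range_z"][int(w)-r:int(w)+r+1,int(c)-r:int(c)+r+1]; p=p[p>0]
    return R.T@(d*np.median(p)-t) if p.size else None
def pix(f,X):
    p=np.array(f["R"])@np.array(X)+np.array(f["t"]); return [f["fx"]*p[0]/p[2]+f["cx"],f["fy"]*p[1]/p[2]+f["cy"]]
def save(f,n,x0=0,y0=0,x1=640,y1=400,s=1):
    im=cv2.resize(f["frame"][y0:y1,x0:x1,::-1],None,fx=s,fy=s,interpolation=cv2.INTER_CUBIC); cv2.imwrite("pics/"+n,im)
E
python3 - <<'E'
from h import *
np.set_printoptions(precision=4,suppress=True)
fs={}
for n in ("top","scene"):
    f=optics.grab_frame(n); save(f,n+"1.png")
    for q in ("button_top","carriage_nose","nest","stop_face","stage_base","disc"):
        for d in nets.spot_point(n,q)[:3]:
            print(n,q,np.round(d["pixel"],1),round(d["conf"],2),world(f,d["pixel"]))
s=bot.read_state(); print(s["time"],s["eef_pos"],s["eef_rot"],s["force"],s["width"])
E
```

```text
pics
top button_top [308.5 198.8] 0.55 [0.4727 0.3505 0.0372]
top carriage_nose [377.3 159.9] 0.31 [0.5682 0.1799 0.0571]
top nest [287.2 180.9] 0.72 [0.5166 0.4033 0.0476]
top nest [416.7 172.1] 0.24 [0.5444 0.0714 0.0058]
top stop_face [416.8 174.4] 0.74 [0.5382 0.0717 0.0077]
top stop_face [259.4 150.7] 0.61 [0.5934 0.4742 0.0417]
top stage_base [272.6 166.8] 0.72 [0.5552 0.4427 0.0234]
top disc [287.1 182.4] 0.65 [0.5128 0.4035 0.0477]
top disc [290.7 249. ] 0.6 [0.3462 0.396  0.012 ]
top disc [349.5 190. ] 0.55 [0.4971 0.246  0.0123]
scene button_top [306.1 191.8] 0.44 [0.4801 0.3663 0.0372]
scene carriage_nose [295.7 171.3] 0.87 [0.5114 0.4176 0.0469]
scene nest [302. 174.] 0.61 [0.512 0.401 0.047]
scene stop_face [293.1 149.5] 0.94 [0.5857 0.4827 0.0308]
scene stop_face [302.  170.1] 0.54 [0.5222 0.4086 0.0474]
scene stop_face [258.1 147.6] 0.26 [0.5656 0.575  0.0076]
scene stage_base [298.7 172.6] 0.97 [0.5115 0.4095 0.0472]
scene disc [258.4 237.8] 0.82 [0.338  0.3791 0.0114]
scene disc [361.1 219.4] 0.56 [0.5012 0.2415 0.0114]
scene disc [299.9 179.9] 0.52 [0.4981 0.3962 0.0424]
0.7 [0.1381 0.6096 0.2313] [-0.      0.1112  0.9938  0.    ] [-0.1532 -0.296   0.0864] 0.08576871320592588
```

View pics/top1.png

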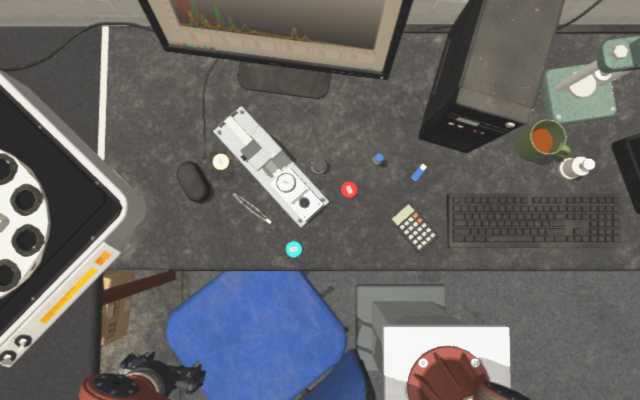

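```bash
python3 - <<'E'
from h import *
f=optics.grab_frame("top"); save(f,"top2.png",220,120,370,230,5)
E
```

```text
(no output)
```

View pics/top2.png

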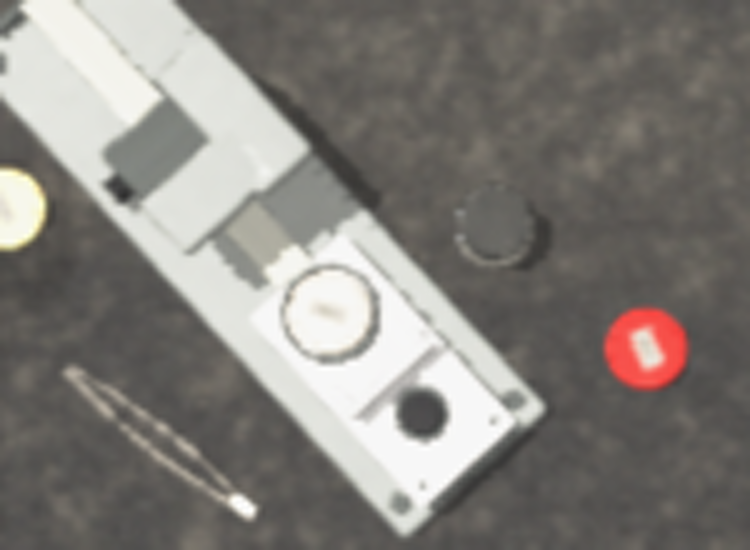

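View pics/scene1.png

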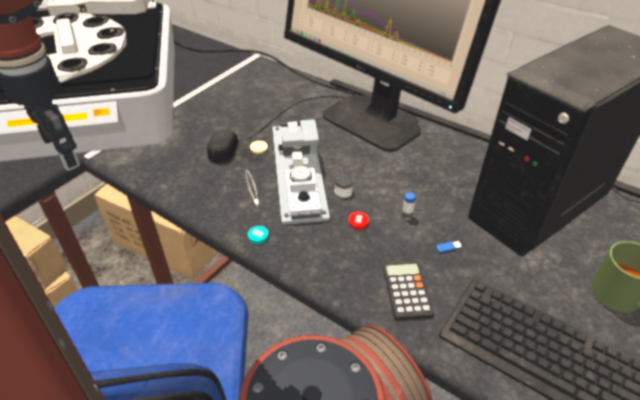

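The top picture shows the carriage with the disc in its nest at (286,182), the ledge at (300,196), the black button at (304,202), and the head's arm at about (255,157). Possible mix-ups for the disc are red (349,190), turquoise (293,249), brass (221,162) and the lidded cup (319,166). For the button, it's the dark screws at the plate corners. I choose the button at (304,202), behind the ledge on the same carriage as the nested disc.

```bash
python3 - <<'E'
from h import *
np.set_printoptions(precision=4,suppress=True)
f=optics.grab_frame("top")
R=np.array(f["R"]);t=np.array(f["t"])
v,u=np.mgrid[95:240,200:345]; z=f["range_z"][95:240,200:345]
P=(np.stack([(u-f["cx"])/f["fx"]*z,(v-f["cy"])/f["fy"]*z,z],-1)-t)@R
ok=(z>0)
# base: all points 8mm..95mm connected
m=(ok&(P[...,2]>.008)&(P[...,2]<.1)).astype(np.uint8)
n,l,st,_=cv2.connectedComponentsWithStats(m); k=l[286-200 and 182-95,286-200]
Q=P[(l==k)&(P[...,2]<.02)]
r=cv2.minAreaRect((Q[:,:2]*1000).astype(np.float32)); print("base",r,"hmed",np.median(Q[:,2]))
b=cv2.boxPoints(r)/1000; print(b)
g=f["frame"].astype(int).sum(2)
sub=(g[196:210,297:312]<200); ys,xs=np.nonzero(sub); pb=[297+xs.mean(),196+ys.mean()]; print("button px",pb,sub.sum())
B=world(f,pb,z=.046); print("B",B,"depth",world(f,pb,1))
N=world(f,[220+330/5,120+313/5],z=.048); print("disc",N, np.linalg.norm((N-B)[:2]))
e=b-np.roll(b,1,0); e=e[np.argmax(np.linalg.norm(e,axis=1))]; a=e/np.linalg.norm(e)
if a@(N-B)[:2]<0:a=-a
print("rail dir",a,np.degrees(np.arctan2(a[1],a[0])),"from btn-disc",np.degrees(np.arctan2(*(N-B)[1::-1])))
c=b.mean(0); n2=np.array([-a[1],a[0]])
for nm,X in(("B",B),("N",N)): print(nm,"along,lat rel base centre",(X[:2]-c)@a,(X[:2]-c)@n2)
# high stuff profile along rail
D=P[(l==k)]; al=(D[:,:2]-c)@a; la=(D[:,:2]-c)@n2
for s in np.arange(-.175,.175,.01):
    w=(abs(al-s)<.005)&(abs(la)<.02)
    print(round(s,3),np.round(np.percentile(D[w,2],[10,50,90]),3) if w.any() else None,end=" ")
E
```

```text
base ((560.1829833984375, 448.5717468261719), (339.6879577636719, 99.85818481445312), 42.57594299316406) hmed 0.011630662795057558
[[0.4013 0.3704]
 [0.4689 0.2969]
 [0.719  0.5267]
 [0.6515 0.6002]]
button px [np.float64(nan), np.float64(nan)] 0<stdin>:15: RuntimeWarning: Mean of empty slice.
  ret = ret.dtype.type(ret / rcount)
Traceback (most recent call last):
  File "h.py", line 8, in world
    p=f["range_z"][int(w)-r:int(w)+r+1,int(c)-r:int(c)+r+1]; p=p[p>0]
                   ~~~^^^
ValueError: cannot convert float NaN to integer
```

```bash
python3 - <<'E'
from h import *
np.set_printoptions(precision=4,suppress=True)
f=optics.grab_frame("top")
R=np.array(f["R"]);t=np.array(f["t"])
th=np.radians(42.58); a=np.array([np.cos(th),np.sin(th)]); n2=np.array([-a[1],a[0]]); c=np.array([.5602,.4486])
g=f["frame"].astype(int).sum(2)
sub=(g[196:209,298:311]<330); ys,xs=np.nonzero(sub); pb=[298+xs.mean(),196+ys.mean()]; print("button px",pb,sub.sum(),g[202,304])
B=world(f,pb,z=.046); print("B",B,"depth",world(f,pb,1))
N=world(f,[220+330/5,120+313/5],z=.048); print("disc",N, np.linalg.norm((N-B)[:2]))
for nm,X in(("B",B),("N",N)): print(nm,"along,lat",(X[:2]-c)@a,(X[:2]-c)@n2)
v,u=np.mgrid[95:240,200:345]; z=f["range_z"][95:240,200:345]
P=(np.stack([(u-f["cx"])/f["fx"]*z,(v-f["cy"])/f["fy"]*z,z],-1)-t)@R
D=P[z>0]; al=(D[:,:2]-c)@a; la=(D[:,:2]-c)@n2
for s in np.arange(-.175,.175,.005):
    w=(abs(al-s)<.0025)&(abs(la)<.02)
    print(round(s,3),np.round(np.percentile(D[w,2],[10,50,90]),3) if w.any() else None,end=" ")
w=(abs(al-.04)<.1)&(D[:,2]>.08)&(abs(la)<.1); print("\narm",w.sum(),al[w].min(),al[w].max(),la[w].min(),la[w].max(),D[w,2].max())
from rig import bot
E
```

```text
button px [np.float64(303.9230769230769), np.float64(202.1076923076923)] 65 233
B [0.4639 0.3615 0.046 ] depth [0.464  0.3616 0.0438]
disc [0.5123 0.4062 0.048 ] 0.06590673966715423
B along,lat -0.12985615507385279 0.0010784435963025196
N along,lat -0.0639496187356881 0.0012421551115232405
-0.175 [-0.004 -0.001  0.003] -0.17 [-0.002  0.006  0.022] -0.165 [0.021 0.026 0.036] -0.16 [0.033 0.036 0.039] -0.155 [0.033 0.035 0.038] -0.15 [0.033 0.036 0.038] -0.145 [0.033 0.035 0.037] -0.14 [0.034 0.036 0.046] -0.135 [0.033 0.039 0.046] -0.13 [0.035 0.043 0.048] -0.125 [0.035 0.04  0.048] -0.12 [0.033 0.036 0.041] -0.115 [0.033 0.035 0.039] -0.11 [0.034 0.045 0.058] -0.105 [0.035 0.057 0.058] -0.1 [0.032 0.036 0.038] -0.095 [0.033 0.036 0.039] -0.09 [0.033 0.036 0.038] -0.085 [0.033 0.038 0.043] -0.08 [0.035 0.04  0.049] -0.075 [0.038 0.046 0.049] -0.07 [0.043 0.047 0.049] -0.065 [0.044 0.047 0.05 ] -0.06 [0.045 0.047 0.05 ] -0.055 [0.044 0.047 0.05 ] -0.05 [0.038 0.048 0.05 ] -0.045 [0.041 0.046 0.048] -0.04 [0.034 0.038 0.042] -0.035 [0.026 0.035 0.037] -0.03 [0.009 0.021 0.026] -0.025 [0
[... 425 characters left out ...]
89] 0.06 [0.037 0.04  0.088] 0.065 [0.037 0.04  0.089] 0.07 [0.037 0.04  0.087] 0.075 [0.039 0.04  0.042] 0.08 [0.024 0.024 0.025] 0.085 [0.01  0.023 0.028] 0.09 [0.012 0.022 0.025] 0.095 [0.011 0.021 0.025] 0.1 [0.011 0.021 0.027] 0.105 [0.01  0.021 0.024] 0.11 [0.01  0.022 0.025] 0.115 [0.01  0.021 0.027] 0.12 [0.011 0.02  0.025] 0.125 [0.012 0.019 0.024] 0.13 [0.009 0.02  0.025] 0.135 [0.011 0.022 0.027] 0.14 [0.01  0.017 0.026] 0.145 [0.011 0.022 0.025] 0.15 [0.011 0.022 0.025] 0.155 [0.012 0.019 0.023] 0.16 [0.011 0.019 0.024] 0.165 [0.015 0.021 0.025] 0.17 [0.02  0.022 0.023] 
arm 728 -0.004335639625543805 0.07363670519725271 -0.046817403572375134 0.03304613729072687 0.0945465829533237
```

The base fit comes out at 340 x 100 mm with heading 42.6°. The button is 130 mm behind the base centre, the ledge's rear face is at -110 and the nose at -35. The head arm starts at -4, so the stop is at about +40 and the travel about 75 mm. All of this agrees with the sizes given. Next I move above the button with the fingers shut and their 22 mm side along the rail.

```bash
python3 -m creep '[{"tx":0.8,"ty":-0.6,"az":0.8},{"tx":1.7,"ty":-1.25,"az":1.8},{"tx":2.6,"ty":-1.9,"az":2.9},{"tx":3.5,"ty":-2.6,"az":4},{"tx":4.4,"ty":-3.25,"az":5},{"tx":5.3,"ty":-3.9,"az":6},{"tx":6.1,"ty":-4.5,"az":6.92,"tz":-0.4},{"tx":6.61,"ty":-4.89,"az":6.92,"tz":-1.4},{"tx":6.61,"ty":-4.89,"az":6.92,"tz":-2.4},{"tx":6.61,"ty":-4.89,"az":6.92,"tz":-2.4}]' 0 20
python3 - <<'E'
from h import *
f=optics.grab_frame("wrist"); save(f,"w1.png")
g=optics.grab_frame("scene"); save(g,"s2.png",240,60,400,240,3)
s=bot.read_state(); print(s["time"],s["eef_pos"],s["eef_rot"],s["force"],s["width"])
E
```

```text
0.95 [0.13808076 0.60958762 0.23133197] [8.68185897e-06 1.11164368e-01 9.93802034e-01 2.76005688e-05] [ 0.31873607 -0.13705973  0.13388289] 0.08530388821893377$[0]: bad value
```

View pics/w1.png

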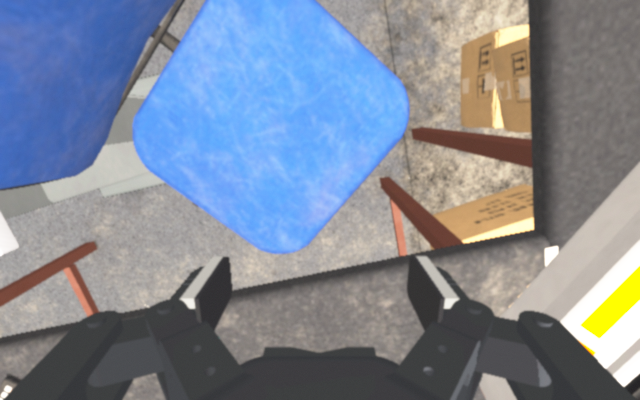

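View pics/s2.png

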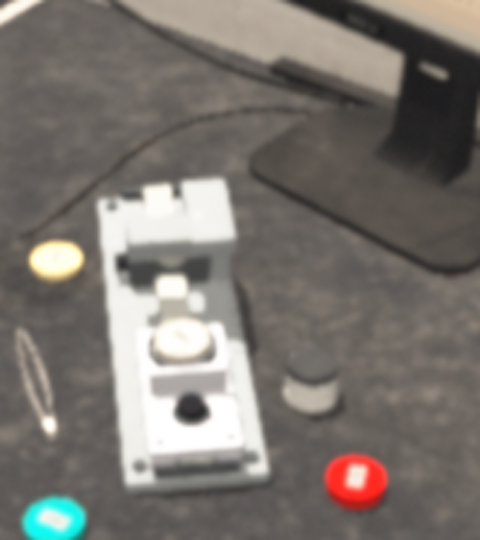

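The move was refused because rows need all six keys. The wrist view shows only the chair. The scene crop confirms the black button at crop (190,407), behind the ledge and the nested disc. I'll retype the move in full.

```bash
python3 -m creep '[{"tx":0.8,"ty":-0.6,"tz":0,"ax":0,"ay":0,"az":0.8},{"tx":1.7,"ty":-1.25,"tz":0,"ax":0,"ay":0,"az":1.8},{"tx":2.6,"ty":-1.9,"tz":0,"ax":0,"ay":0,"az":2.9},{"tx":3.5,"ty":-2.6,"tz":0,"ax":0,"ay":0,"az":4},{"tx":4.4,"ty":-3.25,"tz":0,"ax":0,"ay":0,"az":5},{"tx":5.3,"ty":-3.9,"tz":0,"ax":0,"ay":0,"az":6},{"tx":6.1,"ty":-4.5,"tz":-0.4,"ax":0,"ay":0,"az":6.92},{"tx":6.61,"ty":-4.89,"tz":-1.4,"ax":0,"ay":0,"az":6.92},{"tx":6.61,"ty":-4.89,"tz":-2.4,"ax":0,"ay":0,"az":6.92},{"tx":6.61,"ty":-4.89,"tz":-2.4,"ax":0,"ay":0,"az":6.92}]' 0 20
python3 - <<'E'
from h import *
f=optics.grab_frame("wrist"); save(f,"w2.png")
s=bot.read_state(); print(s["time"],s["eef_pos"],s["eef_rot"],s["force"],s["width"],s["joints"])
E
```

```text
time: 2.2
eef_pos: [0.465, 0.3622, 0.1062]
eef_rot: [-0.006, -0.363, 0.932, -0.001]
force: [-1.0, 0.6, 0.5]
width: -0.0
grip_force: 0.0
2.25 [0.46703255 0.3640699  0.10952196] [-2.50401580e-03 -3.63083789e-01  9.31753057e-01 -3.65221121e-04] [-0.12289649  0.90057982  1.13297395] -0.00013365436798009136 [ 5.43581978e-01  2.82177220e-01  1.77918884e+00  1.55469341e-04
  1.08528576e+00 -1.77044058e+00]
```

View pics/w2.png

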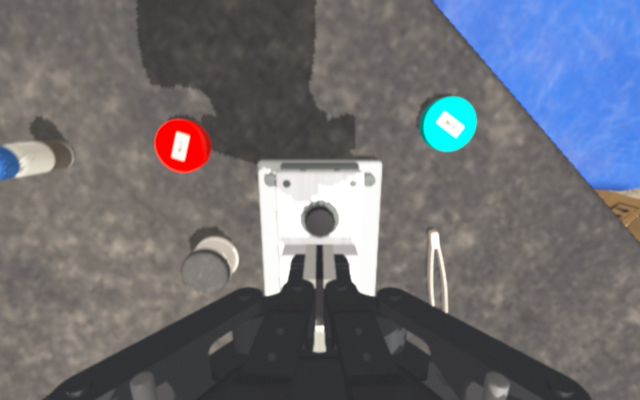

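The wrist view has the button at (319,220), squarely in line with the closed fingers. Red (182,146), turquoise (449,124) and the cup (210,262) are clear of the path. I'll check the button's position from near.

```bash
python3 - <<'E'
from h import *
np.set_printoptions(precision=4,suppress=True)
f=optics.grab_frame("wrist")
th=np.radians(42.58); a=np.array([np.cos(th),np.sin(th)]); n2=np.array([-a[1],a[0]]); c=np.array([.5602,.4486])
s=bot.read_state(); e=np.array(s["eef_pos"])
g=f["frame"].astype(int).sum(2); sub=g[200:236,300:340]<260; ys,xs=np.nonzero(sub); p=[300+xs.mean(),200+ys.mean()]
B=world(f,p,z=.046)
for n,X in(("btn",B),("btn depth",world(f,p)),("tcp",e)): print(n,X,(X[:2]-c)@a,(X[:2]-c)@n2)
print(p,sub.sum(),s["force"],s["time"])
E
```

```text
btn [0.4659 0.358  0.046 ] -0.13073456820762502 -0.0029134977783096447
btn depth [0.4658 0.3579 0.0464] -0.13087668945526293 -0.0029096526874535416
tcp [0.4688 0.3655 0.112 ] -0.12358500104242122 0.0006556103883930594
[np.float64(316.18346253229976), np.float64(214.04651162790697)] 387 [0.1823 0.4413 0.3686] 2.3
```

Near and far measurements agree to within about 2 mm. Descend to just above, then touch.

```bash
python3 -m creep '[{"tx":0,"ty":0,"tz":-0.5,"ax":0,"ay":0,"az":0},{"tx":0,"ty":0,"tz":-1.0,"ax":0,"ay":0,"az":0},{"tx":0,"ty":0,"tz":-1.22,"ax":0,"ay":0,"az":0},{"tx":0,"ty":0,"tz":-1.22,"ax":0,"ay":0,"az":0},{"tx":0,"ty":0,"tz":-1.22,"ax":0,"ay":0,"az":0}]'
python3 -m creep '[{"tx":0,"ty":0,"tz":-0.04,"ax":0,"ay":0,"az":0},{"tx":0,"ty":0,"tz":-0.08,"ax":0,"ay":0,"az":0},{"tx":0,"ty":0,"tz":-0.12,"ax":0,"ay":0,"az":0},{"tx":0,"ty":0,"tz":-0.12,"ax":0,"ay":0,"az":0},{"tx":0,"ty":0,"tz":-0.12,"ax":0,"ay":0,"az":0}]'
```

```text
time: 2.92
eef_pos: [0.4698, 0.3661, 0.0522]
eef_rot: [0.002, -0.363, 0.932, 0.0]
force: [0.5, 0.1, 0.2]
width: -0.0001
grip_force: 0.0
time: 3.55
eef_pos: [0.4691, 0.3654, 0.0451]
eef_rot: [0.0, -0.363, 0.932, 0.0]
force: [-2.2, -1.5, 5.4]
width: -0.0001
grip_force: 2.5
```

```bash
python3 -m creep '[{"tx":0,"ty":0,"tz":-0.06,"ax":0,"ay":0,"az":0},{"tx":0,"ty":0,"tz":-0.11,"ax":0,"ay":0,"az":0},{"tx":0,"ty":0,"tz":-0.11,"ax":0,"ay":0,"az":0},{"tx":0,"ty":0,"tz":-0.11,"ax":0,"ay":0,"az":0}]'
```

```text
time: 4.05
eef_pos: [0.4695, 0.3657, 0.0401]
eef_rot: [0.001, -0.363, 0.932, 0.0]
force: [-1.4, -0.1, 6.5]
width: -0.0001
grip_force: 3.3
```

```bash
python3 -m creep '[{"tx":0.037,"ty":0.034,"tz":-0.01,"ax":0,"ay":0,"az":0},{"tx":0.074,"ty":0.068,"tz":-0.01,"ax":0,"ay":0,"az":0},{"tx":0.147,"ty":0.135,"tz":-0.01,"ax":0,"ay":0,"az":0},{"tx":0.221,"ty":0.203,"tz":-0.01,"ax":0,"ay":0,"az":0},{"tx":0.295,"ty":0.271,"tz":-0.01,"ax":0,"ay":0,"az":0},{"tx":0.295,"ty":0.271,"tz":-0.01,"ax":0,"ay":0,"az":0}]'
```

```text
time: 4.8
eef_pos: [0.485, 0.3799, 0.04]
eef_rot: [0.002, -0.363, 0.932, 0.001]
force: [0.0, 0.8, 6.2]
width: 0.0004
grip_force: 3.3
```

```bash
python3 -m creep '[{"tx":0.074,"ty":0.068,"tz":-0.01,"ax":0,"ay":0,"az":0},{"tx":0.147,"ty":0.135,"tz":-0.01,"ax":0,"ay":0,"az":0},{"tx":0.221,"ty":0.203,"tz":-0.01,"ax":0,"ay":0,"az":0},{"tx":0.295,"ty":0.271,"tz":-0.01,"ax":0,"ay":0,"az":0},{"tx":0.369,"ty":0.339,"tz":-0.01,"ax":0,"ay":0,"az":0},{"tx":0.442,"ty":0.406,"tz":-0.01,"ax":0,"ay":0,"az":0},{"tx":0.516,"ty":0.474,"tz":-0.01,"ax":0,"ay":0,"az":0},{"tx":0.59,"ty":0.542,"tz":-0.01,"ax":0,"ay":0,"az":0},{"tx":0.663,"ty":0.609,"tz":-0.01,"ax":0,"ay":0,"az":0},{"tx":0.663,"ty":0.609,"tz":-0.01,"ax":0,"ay":0,"az":0}]'
python3 - <<'E'
from h import *
f=optics.grab_frame("top"); save(f,"top3.png",220,120,370,230,5)
E
```

```text
time: 6.05
eef_pos: [0.5182, 0.4104, 0.0398]
eef_rot: [0.002, -0.363, 0.932, 0.001]
force: [-0.0, 1.2, 6.8]
width: 0.0001
grip_force: 3.3
```

View pics/top3.png

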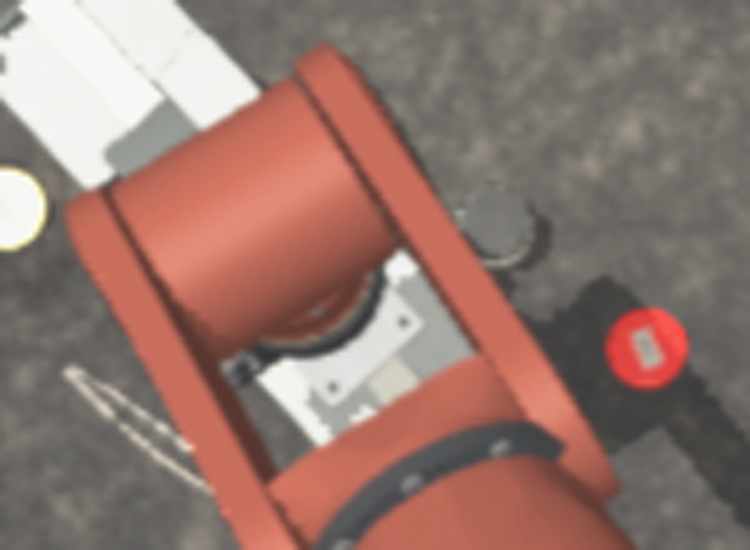

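The arm hides most of the view, but the carriage's rear screws are at crop (404,322) and (333,388), so the carriage has moved along. I'll push the last stretch slowly and watch the force.

```bash
python3 -m creep '[{"tx":0.037,"ty":0.034,"tz":0,"ax":0,"ay":0,"az":0},{"tx":0.074,"ty":0.068,"tz":0,"ax":0,"ay":0,"az":0},{"tx":0.11,"ty":0.101,"tz":0,"ax":0,"ay":0,"az":0},{"tx":0.147,"ty":0.135,"tz":0,"ax":0,"ay":0,"az":0},{"tx":0.177,"ty":0.162,"tz":0,"ax":0,"ay":0,"az":0},{"tx":0.177,"ty":0.162,"tz":0,"ax":0,"ay":0,"az":0}]'
```

```text
time: 6.85
eef_pos: [0.5264, 0.4179, 0.0395]
eef_rot: [0.001, -0.363, 0.932, 0.0]
force: [-0.9, -0.3, 6.4]
width: -0.0001
grip_force: 3.4
```

```bash
python3 -m creep '[{"tx":0.03,"ty":0.027,"tz":0,"ax":0,"ay":0,"az":0},{"tx":0.059,"ty":0.054,"tz":0,"ax":0,"ay":0,"az":0},{"tx":0.088,"ty":0.081,"tz":0,"ax":0,"ay":0,"az":0},{"tx":0.088,"ty":0.081,"tz":0,"ax":0,"ay":0,"az":0}]'
```

```text
time: 7.35
eef_pos: [0.5287, 0.4202, 0.0382]
eef_rot: [-0.002, -0.363, 0.932, -0.001]
force: [-3.9, -3.6, 6.3]
width: 0.0002
grip_force: 3.6
```

```bash
python3 -m creep '[{"tx":0.03,"ty":0.027,"tz":0.02,"ax":0,"ay":0,"az":0},{"tx":0.059,"ty":0.054,"tz":0.02,"ax":0,"ay":0,"az":0},{"tx":0.088,"ty":0.081,"tz":0.02,"ax":0,"ay":0,"az":0},{"tx":0.088,"ty":0.081,"tz":0.02,"ax":0,"ay":0,"az":0},{"tx":0.088,"ty":0.081,"tz":0.02,"ax":0,"ay":0,"az":0}]'
```

```text
time: 7.98
eef_pos: [0.5289, 0.4204, 0.0384]
eef_rot: [-0.009, -0.364, 0.932, -0.003]
force: [-12.1, -13.4, 14.6]
width: -0.0003
grip_force: 10.8
```

The TCP stalled while the force rose to 18 N along the rail, so the carriage is hard against the stop with the button down. I'll lift while still pushing lightly so the lock catches there, then back off the ledge and rise.

```bash
python3 -m creep '[{"tx":-0.06,"ty":-0.055,"tz":0,"ax":0,"ay":0,"az":0},{"tx":-0.06,"ty":-0.055,"tz":0.1,"ax":0,"ay":0,"az":0},{"tx":-0.06,"ty":-0.055,"tz":0.2,"ax":0,"ay":0,"az":0},{"tx":-0.06,"ty":-0.055,"tz":0.28,"ax":0,"ay":0,"az":0},{"tx":-0.06,"ty":-0.055,"tz":0.28,"ax":0,"ay":0,"az":0},{"tx":-0.25,"ty":-0.23,"tz":0.32,"ax":0,"ay":0,"az":0},{"tx":-0.3,"ty":-0.28,"tz":0.8,"ax":0,"ay":0,"az":0},{"tx":-0.5,"ty":-0.45,"tz":1.6,"ax":0,"ay":0,"az":0},{"tx":-1.3,"ty":-1.2,"tz":2.6,"ax":0,"ay":0,"az":0},{"tx":-1.8,"ty":-1.7,"tz":3,"ax":0,"ay":0,"az":0}]'
python3 -m creep '[{"tx":-0.5,"ty":-0.5,"tz":0.5,"ax":0,"ay":0,"az":0},{"tx":-1,"ty":-1,"tz":0.5,"ax":0,"ay":0,"az":0},{"tx":-1,"ty":-1,"tz":0.5,"ax":0,"ay":0,"az":0}]'
python3 - <<'E'
from h import *
np.set_printoptions(precision=4,suppress=True)
f=optics.grab_frame("wrist"); save(f,"w3.png")
th=np.radians(42.58); a=np.array([np.cos(th),np.sin(th)]); n2=np.array([-a[1],a[0]]); c=np.array([.5602,.4486])
for n in("wrist","scene","top"):
    g=f if n=="wrist" else optics.grab_frame(n)
    if n=="scene": save(g,"s3.png",240,60,400,240,3)
    for q in("button_top","disc"):
        for d in nets.spot_point(n,q)[:2]:
            X=world(g,d["pixel"],1); 
            if X is not None: print(n,q,round(d["conf"],2),d["pixel"],X,(X[:2]-c)@a,(X[:2]-c)@n2)
s=bot.read_state(); print(s["time"],s["eef_pos"],s["force"])
E
```

```text
time: 9.22
eef_pos: [0.4453, 0.3408, 0.1923]
eef_rot: [0.004, -0.363, 0.932, 0.001]
force: [-0.2, -1.1, 1.5]
width: 0.0004
grip_force: 0.0
time: 9.6
eef_pos: [0.3934, 0.2896, 0.2148]
eef_rot: [0.002, -0.363, 0.932, 0.0]
force: [0.3, -0.2, -1.0]
width: 0.0
grip_force: 0.0
wrist button_top 0.38 [324.1, 330.1] [0.3975 0.2938 0.2609] -0.22455055089257367 -0.003863149632568524
wrist disc 0.97 [239.4, 216.5] [0.4932 0.2476 0.0128] -0.18530254423842518 -0.10269334935247482
wrist disc 0.59 [407.2, 203.0] [0.3437 0.3846 0.0133] -0.20276685733860123 0.09934841691283629
scene button_top 0.49 [301.9, 170.0] [0.5251 0.4111 0.0444] -0.051163882228999466 -0.0038630457337523448
scene disc 0.79 [261.9, 236.9] [0.3448 0.3759 0.0102] -0.2078327861224251 0.09219183396142902
scene disc 0.61 [360.0, 222.1] [0.4933 0.2391 0.0114] -0.19098394003787486 -0.10895650891906941
top button_top 0.64 [280.1, 177.9] [0.5245 0.4214 0.0435] -0.04465095124072809 0.004157017881892496
top disc 0.71 [291.9, 251.4] [0.34   0.3931 0.0097] -0.19967467528627078 0.10812127071657227
top disc 0.59 [263.5, 161.0] [0.5601 0.4572 0.0892] 0.005751547230651706 0.006433585086484326
10.05 [0.3945 0.2906 0.2135] [-0.5032 -0.0802 -0.0624]
```

View pics/w3.png

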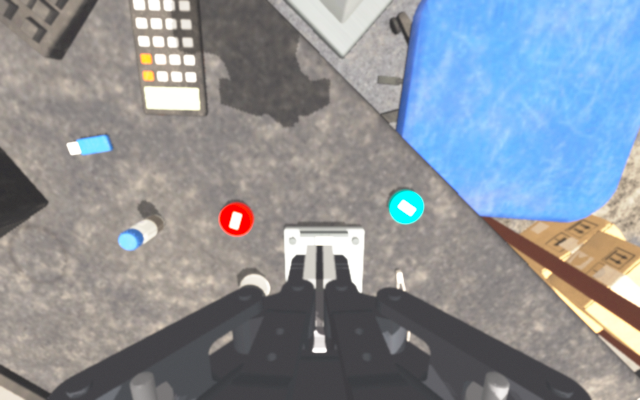

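View pics/s3.png

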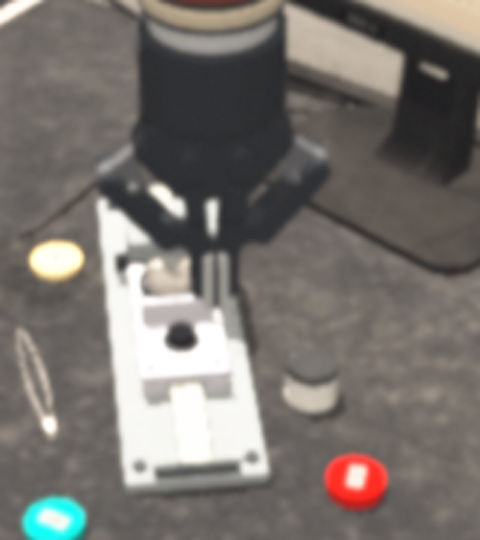

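The button is up at crop (180,335) and the disc sits under the head at crop (167,272). The bystanders haven't moved. One numeric check that the carriage is really at the stop, then hand in.

```bash
python3 - <<'E'
from h import *
np.set_printoptions(precision=4,suppress=True)
th=np.radians(42.58); a=np.array([np.cos(th),np.sin(th)]); n2=np.array([-a[1],a[0]]); c=np.array([.5602,.4486])
f=optics.grab_frame("top"); R=np.array(f["R"]);t=np.array(f["t"])
v,u=np.mgrid[0:400,0:640]; z=f["range_z"]
P=(np.stack([(u-f["cx"])/f["fx"]*z,(v-f["cy"])/f["fy"]*z,z],-1)-t)@R
D=P[z>0]; al=(D[:,:2]-c)@a; la=(D[:,:2]-c)@n2
for nm,w in(("deck",(abs(la)<.028)&(D[:,2]>.031)&(D[:,2]<.04)&(al>-.17)&(al<-.03)),("ledge",(abs(la)<.026)&(D[:,2]>.053)&(D[:,2]<.062)&(al>-.12)&(al<-.01)),("btn",(abs(la)<.015)&(D[:,2]>.0425)&(D[:,2]<.05)&(al>-.08)&(al<-.04)),("arm",(abs(la)<.03)&(D[:,2]>.085)&(D[:,2]<.094)&(al>-.03)&(al<.1))):
    print(nm,w.sum(),np.percentile(al[w],[1,50,99]) if w.any() else "",np.median(D[w,2]) if w.any() else "")
E
```

```text
deck 413 [-0.0867 -0.0631 -0.0319] 0.03587149857139143
ledge 42 [-0.0324 -0.03   -0.0271] 0.057498836401757555
btn 54 [-0.0617 -0.0522 -0.0428] 0.04531783062739378
arm 473 [-0.0033  0.0196  0.0704] 0.08927700435587074
```

```bash
python3 -c "
from rig import close_job
print(close_job())"
```

```text
the job is handed in; nothing more can be done
None
```

I pressed the lock button, pushed the carriage about 78 mm to a hard stall at the end stop with the button held down, let it spring up, moved clear and handed the job in; the disc showed in its nest under the head, but no verdict came back.

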